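# Switch on the microscope's supplies in order

### The arm

A 6-joint arm with a two-finger parallel gripper is mounted at the origin on a cart in front of the work surface, level with it; the furniture and walls round the work are solid. World frame = base frame: x ahead of the robot, y to its left, z up, the work surface at z = 0. Lengths are in m, angles in degrees, forces in N, time in s.
With the tool pointing down it reaches from about 0.375 to 0.9 m from the base axis. Payload 3.1 kg.
Tool frame: the origin (TCP) lies midway between the tips of the shut fingers; the grasp point (between the pads) lies 19 mm behind it; z points along the fingers, y is the line along which they close (so a half turn about z gives the same grasp; the last joint's range is limited). The gripper opens to 87 mm and grips with 3 to 60 N. Pads are 19 mm wide; open, the fingers measure 117 mm over their backs; the gripper's body (75 mm by 190 mm) begins 51 mm behind the grasp point.
Start: joints at [59.158, 30.224, 82.088, -0, 67.689, -10.227], TCP at [0.22, 0.585, 0.223] pointing down, gripper open.
Joint ranges: [-176.69, 176.69], [-43.24, 126.21], [12.49, 139.97], [-82, 262], [0, 151.66], [-163.58, 163.58]. Speed limits (degrees/s): [159.86, 159.86, 180, 180, 180, 180].

### API

Orientations are given as a 3x3 rotation matrix whose columns are the frame's x, y, z axes.
In Python, from rig import bot, vision gives the robot as it stands (bot), with the cameras (vision).
- The arm moves only by the tool creep_tool, called after ">>>" as name([rows], argument=value, ...), one row to a line, values as JSON. Schema: {"type":"object","properties":{"deltas":{"type":"array","items":{"type":"array","prefixItems":[{"type":"array","items":{"type":"number"},"minItems":3,"maxItems":3},{"type":"array","items":{"type":"number"},"minItems":3,"maxItems":3},{"type":"number"}],"minItems":3,"maxItems":3},"minItems":1,"maxItems":20},"only":{"type":"string"},"quiet":{"type":"boolean"},"lines":{"type":"string"}},"required":["deltas"],"additionalProperties":false}. deltas is a list of rows, 1 to 20 of them, each written [[dx, dy, dz], [rx, ry, rz], opening]: dx, dy, dz in shares of 0.75 m (1.0 is 0.75 m), then a rotation vector rx, ry, rz in normalised numbers (1 is 45 degrees), then the opening from 0.0 (shut) to 1.0 (fully open); each row is the pose to reach, as a shift and turn from the pose commanded when the call began, along the tool's axes at that moment; what a row does not reach only later rows make up. A row lasts 1/10 s, in which the tool goes at most 0.05 m and 8.59 degrees, less where a joint would pass 70% of its speed; a pose out of reach is approached as far as the arm can. The fingers move at their own pace and stop on an object; the grip force is fixed at half the most. Time passes only in rows, so rows that do not move let the fingers close. The tool returns the time, the measured TCP pose, the force, the opening and the grip force at its end. only (a regular expression) keeps the lines of the reply that match it, lines (a string "A,B") keeps lines A to B, and quiet returns only ok. No shift or turn number may pass 1 either way. Input that does not fit is refused with a message, and nothing moves.
- bot.read_state(): the state, without advancing time (a new reading comes with each control period).
- vision.capture(name): name is "scene" or "top" or "wrist"; returns a dict with "color" (400x640x3 uint8, red, green, blue), "K" (3x3 intrinsics, pixels), "view" (4x4, takes a point from world to camera coordinates); the wrist camera has in their place "mount" (4x4, takes a point from camera to tool coordinates, whose origin is the TCP and whose axes are the flange's). Camera axes: x right, y up, looking along -z (the intrinsics and any distortion apply to the point x, -y, -z); pixel columns grow to the right and rows downward; lengths in m; the calibration is good to about 2 mm. A picture is of the moment at which its call begins: read the wrist's pose just before it. There is no depth.
- bot.hand_in(): hands the job in; it is judged then, once.
The state is a dict: "time_s": time; "joint_positions": joint angles; "qvel": joint speeds; "tau": joint torques, N m; "position": TCP position; "tcp_rot": TCP orientation; "force": force on the tool from outside, world axes, zero at the start; "moment": the same for the moment, N m; "opening": opening from 0.0 (shut) to 1.0 (fully open); "grasp_force": force on a finger pad.
Only numpy, scipy, OpenCV 4.12 (cv2) and the standard library are available. Lean on these libraries where they do the work, as an engineer would, in place of code of your own. Each camera call takes 0.05 s, during which the arm holds its last target. There are 200 camera calls.

### The job

Switch on the microscope's supply units in the order they need: with the fingertips gently press the white button on top of the lamp supply (the tall box), then the one on the stage controller (the wide box with two knobs on its front), then the one on the camera hub (the round drum), each until it is fully down, where it stays. Leave the heater controller (the box with a single dial on its front) off, and do not lift, shove or knock over the units or anything standing among them.

Things in the scene. Friction and masses are not known exactly. Their poses are not given: they have to be found in the camera images.
- lamp_unit: the lamp supply: the tallest unit, an upright grey box 80 x 80 mm and 95 mm high, with a stack of dark vent slots on its front and four dark slots framing the button on its top; loose, about 1.3 kg, on rubber feet. Origin: centre of its underside; its own z is up and its front faces its own -x. One white push button stands in the middle of its top (95 mm above the origin).
- lamp_cap (a point): centre of the top face of that unit's white button; the cap is round, 28 mm across and stands 18 mm above the case when up and 10 mm when fully down; this point moves down with it.
- lamp_button (a joint): travel of that button in m: 0 up (off), 0.008 fully down (on). It slides straight down against about 3 N of friction, stays wherever it is left, has no spring, and has a stop at 0.008. The cap rides on it over a rubber buffer (2.5 N per mm, 8 mm at most), so the cap gives about 1.2 mm before the button starts to slide, and gives further, softly, once it is fully down.
- stage_unit: the stage controller: a wide low grey box, 90 mm (x) x 120 mm (y) and 55 mm high, with two black 26 mm knobs standing 14 mm out of its front; loose, about 1.3 kg, on rubber feet. Origin: centre of its underside; its own z is up and its front faces its own -x. One white push button stands in the middle of its top (55 mm above the origin).
- stage_cap (a point): centre of the top face of that unit's white button; the cap is square, 26 x 26 mm and stands 18 mm above the case when up and 10 mm when fully down; this point moves down with it.
- stage_button (a joint): travel of that button in m: 0 up (off), 0.008 fully down (on). It slides straight down against about 3 N of friction, stays wherever it is left, has no spring, and has a stop at 0.008. The cap rides on it over a rubber buffer (2.5 N per mm, 8 mm at most), so the cap gives about 1.2 mm before the button starts to slide, and gives further, softly, once it is fully down.
- camera_unit: the camera hub: a round grey drum 90 mm across and 45 mm high with a dark band round it; loose, about 1.3 kg, on rubber feet. Origin: centre of its underside; its own z is up and its front faces its own -x. One white push button stands in the middle of its top (45 mm above the origin).
- camera_cap (a point): centre of the top face of that unit's white button; the cap is oblong, 18 mm (x) x 38 mm (y) and stands 18 mm above the case when up and 10 mm when fully down; this point moves down with it.
- camera_button (a joint): travel of that button in m: 0 up (off), 0.008 fully down (on). It slides straight down against about 3 N of friction, stays wherever it is left, has no spring, and has a stop at 0.008. The cap rides on it over a rubber buffer (2.5 N per mm, 8 mm at most), so the cap gives about 1.2 mm before the button starts to slide, and gives further, softly, once it is fully down.
- heater_unit: the heater controller (to be left off): a grey box 80 x 80 mm and 60 mm high, with a single black dial in the middle of its front, standing 11 mm out; loose, about 1.3 kg, on rubber feet. Origin: centre of its underside; its own z is up and its front faces its own -x. One white push button stands in the middle of its top (60 mm above the origin).
- heater_cap (a point): centre of the top face of that unit's white button; the cap is round, 28 mm across and stands 18 mm above the case when up and 10 mm when fully down; this point moves down with it.
- heater_button (a joint): travel of that button in m: 0 up (off), 0.008 fully down (on). It slides straight down against about 3 N of friction, stays wherever it is left, has no spring, and has a stop at 0.008. The cap rides on it over a rubber buffer (2.5 N per mm, 8 mm at most), so the cap gives about 1.2 mm before the button starts to slide, and gives further, softly, once it is fully down.
- low_objective: bystander, not to be disturbed: black microscope objective, 27 mm across, 45 mm high, standing; origin: centre of its underside.
- oil_bottle: bystander, not to be disturbed: brown bottle with black cap, 31 mm across, 72 mm high, standing; origin: centre of its underside.
- loose_eyepiece: bystander, not to be disturbed: black eyepiece, 36 mm across, 47 mm high, standing; origin: centre of its underside.
- carton: bystander, not to be disturbed: small carton, 40 x 40 x 62 mm, standing; origin: centre of its underside.
- tape: bystander, not to be disturbed: roll of tape lying flat, 96 mm across, 25 mm high; origin: centre of its underside.

How it is judged (in metres and radians):
On the way, in this order (a step that is already met when the one before it is completed fails the run):
1. the lamp supply is on, while stage controller and camera hub are still off (value of joint lamp_button above 0.005 m and value of joint each of stage_button, camera_button below 0.002 m), for 0.2 s.
2. the stage controller is on too, while the camera hub is still off (value of joint each of lamp_button, stage_button above 0.005 m and value of joint camera_button below 0.002 m), for 0.2 s.
3. the camera hub is on too (value of joint each of lamp_button, stage_button, camera_button above 0.005 m), for 0.2 s.
At the end, for the whole second after the job is handed in: The buttons of lamp supply, stage controller and camera hub are more than 5 mm down (of 8), the heater's less than 2 mm; every unit stands upright, at rest and within 30 mm of where it was, and the bystanders stand upright within 30 mm of where they were (all of step 3 and value of joint heater_button below 0.002 m and distance of each of lamp_unit, stage_unit, camera_unit, heater_unit, low_objective, oil_bottle, loose_eyepiece, carton, tape from where it was at the start of the episode below 0.03 m and angle between each of lamp_unit, stage_unit, camera_unit, heater_unit's own z axis and vertical below 0.1 rad and linear speed of each of lamp_unit, stage_unit, camera_unit, heater_unit below 0.02 m/s and angle between each of low_objective, oil_bottle, loose_eyepiece, carton, tape's own z axis and vertical below 0.3 rad); the robot touches nothing.
It fails at once if the heater controller's button is pressed (2 mm or more) (value of joint heater_button above 0.002 m).
It fails at once if a unit is pressed or struck hard (over 40 N) (contact force between any of the fingers, the arm and lamp_unit above 40 N or contact force between any of the fingers, the arm and stage_unit above 40 N or contact force between any of the fingers, the arm and camera_unit above 40 N or contact force between any of the fingers, the arm and heater_unit above 40 N).
It fails at once if a unit is lifted (over 12 mm), shoved more than 30 mm or tipped (height (world z) of any of lamp_unit, stage_unit, camera_unit, heater_unit above 0.012 m or distance of any of lamp_unit, stage_unit, camera_unit, heater_unit from where it was at the start of the episode above 0.03 m or angle between any of lamp_unit, stage_unit, camera_unit, heater_unit's own z axis and vertical above 0.2 rad).
It fails at once if a bystander is moved more than 30 mm or knocked over (distance of any of low_objective, oil_bottle, loose_eyepiece, carton, tape from where it was at the start of the episode above 0.03 m or angle between any of low_objective, oil_bottle, loose_eyepiece, carton, tape's own z axis and vertical above 0.5 rad).
It also fails if it takes over 48 s, if anything falls off the work surface, if the arm or the gripper's body presses on something with over 40 N, if the wrist force passes 120 N, or if a joint passes its speed limit or range.

## Working session

There is one attempt and no reset: what is moved stays moved. The work goes in short steps, Python scripts to look and compute and a tool call to move; the robot and the scene stay as the last step left them, time stands still between calls to the robot, and variables do not carry over. Pictures are saved under pics/ and viewed, at most 10 in all, crops included, and the job is handed in when it is done.

```bash
ls; mkdir -p pics; python3 - <<'E'
from rig import bot, vision
import cv2,numpy as np
for n in("scene","top"):
    c=vision.capture(n); cv2.imwrite(f"pics/{n}.png",c["color"][...,::-1]); print(n,c["K"],c["view"],[k for k in c])
    np.savez(f"{n}.npz",**{k:c[k] for k in("color","K","view")})
s=bot.read_state();print(s["time_s"],s["position"],s["tcp_rot"])
E
```

```text
pics
rig.py
scene [[457.29071071   0.         320.46064348]
 [  0.         457.29071071 197.77046487]
 [  0.           0.           1.        ]] [[ 0.73397464 -0.67911161 -0.00941534 -0.4339248 ]
 [ 0.49452088  0.52486643  0.69279458 -0.3259385 ]
 [-0.46554305 -0.51314973  0.72107352 -0.77165116]
 [ 0.          0.          0.          1.        ]] ['color', 'K', 'view']
top [[413.21184068   0.         322.77043184]
 [  0.         413.21184068 198.95542861]
 [  0.           0.           1.        ]] [[-1.72369878e-05 -9.99450299e-01 -3.31526674e-02  5.55257447e-07]
 [ 9.98831711e-01 -1.61927834e-03  4.82969092e-02 -5.41984419e-01]
 [-4.83240438e-02 -3.31131030e-02  9.98282680e-01 -9.19220383e-01]
 [ 0.00000000e+00  0.00000000e+00  0.00000000e+00  1.00000000e+00]] ['color', 'K', 'view']
0.1 [0.21966279 0.58441505 0.22168851] [[-9.35984599e-01  3.52039581e-01 -9.81602101e-04]
 [ 3.52040791e-01  9.35983185e-01 -1.66081289e-03]
 [ 3.34091189e-04 -1.90005926e-03 -9.99998139e-01]]
```

View pics/scene.png

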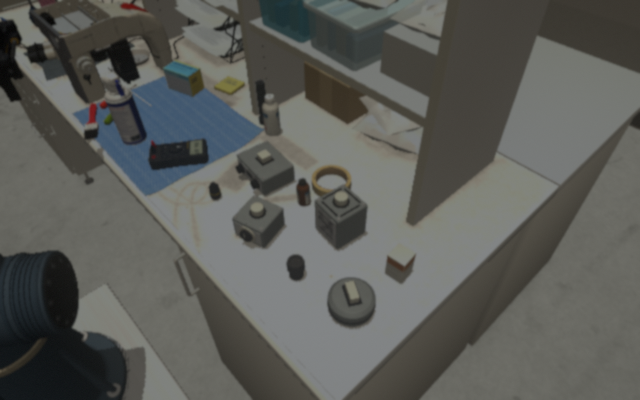

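View pics/top.png

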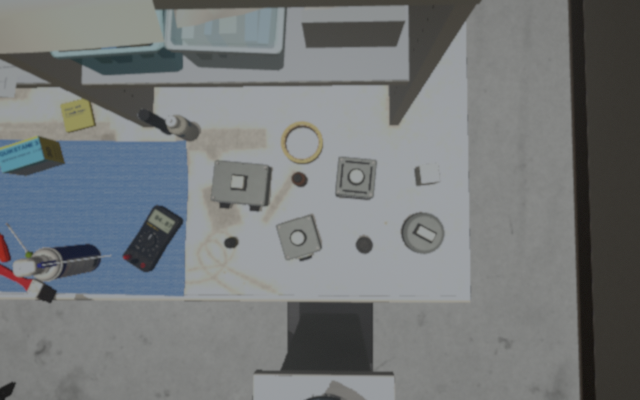

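The scene view shows all four units. In the top view the caps are at about: stage (238,182), heater (298,238), lamp (356,177), camera (425,233). The shelf and dividers stay behind row ~125. Next I measure the caps in both views.

```bash
cat > h.py <<'E'
import numpy as np,cv2
def ray(c,p):
    V=c["view"];R=V[:3,:3];C=-R.T@V[:3,3]
    u=cv2.undistortPoints(np.array([[p]],float),c["K"],None)[0,0]
    return C,R.T@np.array([u[0],-u[1],-1])
def onz(c,p,z):
    C,d=ray(c,p);return C+d*(z-C[2])/d[2]
def tri(a,pa,b,pb):
    C,d=ray(a,pa);E,e=ray(b,pb)
    s=np.linalg.lstsq(np.c_[d,-e],E-C,rcond=None)[0]
    P,Q=C+s[0]*d,E+s[1]*e;return (P+Q)/2,np.linalg.norm(P-Q)
E
python3 - <<'E'
from h import *
T=dict(np.load("top.npz"));S=dict(np.load("scene.npz"))
def cap(c,p,r):
    h=cv2.cvtColor(c["color"],cv2.COLOR_RGB2GRAY);x,y=p
    w=h[y-r:y+r+1,x-r:x+r+1];t=cv2.threshold(w,0,255,cv2.THRESH_OTSU)[1]
    n,l,s,cc=cv2.connectedComponentsWithStats(t)
    k=l[r,r];return cc[k]+[x-r,y-r],s[k],w[r,r]
seeds=dict(lamp=((356,177),(341,196),.113),stage=((238,182),(264,155),.073),camera=((425,233),(351,291),.063),heater=((298,238),(257,208),.078))
for k,(a,b,z) in seeds.items():
    pa,sa,_=cap(T,a,12);pb,sb,_=cap(S,b,10)
    P,e=tri(T,pa,S,pb)
    print(k,pa.round(1),sa[2:],pb.round(1),sb[2:],"tri",P.round(4),e.round(4),"plane",onz(T,pa,z).round(4),onz(S,pb,z).round(4))
for n,p,z in(("obj",(231,242),.045),("oil",(299,179),.072),("eyep",(364,244),.047),("carton",(428,174),.062),("tape",(301,143),.025)):
    print(n,onz(T,p,z).round(3))
im=cv2.resize(S["color"][130:330,200:430],None,fx=3,fy=3,interpolation=cv2.INTER_CUBIC)
cv2.imwrite("pics/sc.png",cv2.convertScaleAbs(im[...,::-1],alpha=1.6))
im=cv2.resize(T["color"][130:290,200:460],None,fx=3,fy=3,interpolation=cv2.INTER_CUBIC)
cv2.imwrite("pics/tc.png",cv2.convertScaleAbs(im[...,::-1],alpha=1.6))
print(-T["view"][:3,:3].T@T["view"][:3,3],-S["view"][:3,:3].T@S["view"][:3,3])
E
```

```text
lamp [356.1 175.6] [ 13  12 124] [340.9 195.8] [ 15  10 110] tri [ 0.5838 -0.0707  0.1132] 0.0005 plane [ 0.5841 -0.0709  0.113 ] [ 0.5838 -0.0704  0.113 ]
stage [237.3 181.8] [ 25  25 501] [263.7 153.3] [14 10 85] tri [0.5758 0.1794 0.0749] 0.0001 plane [0.576  0.1798 0.073 ] [0.577  0.1813 0.073 ]
camera [425.7 233.2] [ 25  25 485] [351.8 289.5] [ 14  18 164] tri [ 0.4668 -0.2193  0.063 ] 0.0002 plane [ 0.4669 -0.2194  0.063 ] [ 0.4667 -0.2193  0.063 ]
heater [296.9 237.6] [ 13  14 137] [256.6 205.5] [ 21  21 310] tri [0.4582 0.0511 0.0814] 0.0003 plane [0.4579 0.0515 0.078 ] [0.46   0.0538 0.078 ]
obj [0.447 0.199 0.045]
oil [0.582 0.048 0.072]
eyep [ 0.443 -0.09   0.047]
carton [ 0.592 -0.226  0.062]
tape [0.667 0.048 0.025]
[ 0.49693078 -0.03131531  0.94381798] [ 0.12043636 -0.51958178  0.7781401 ]
```

View pics/tc.png

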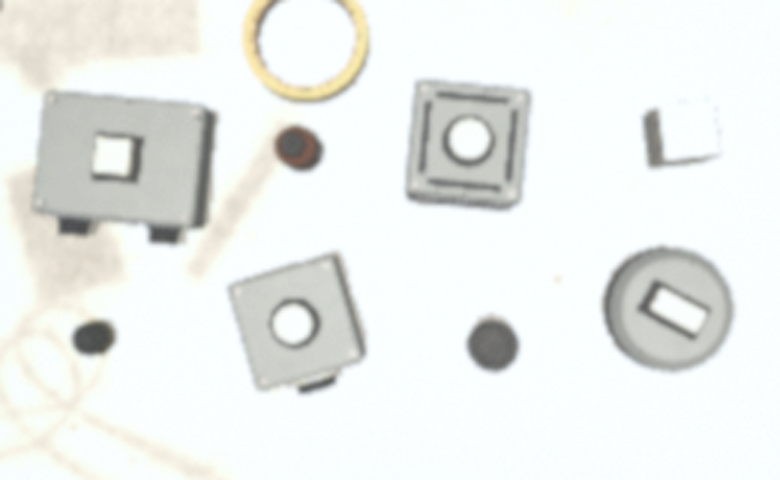

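View pics/sc.png

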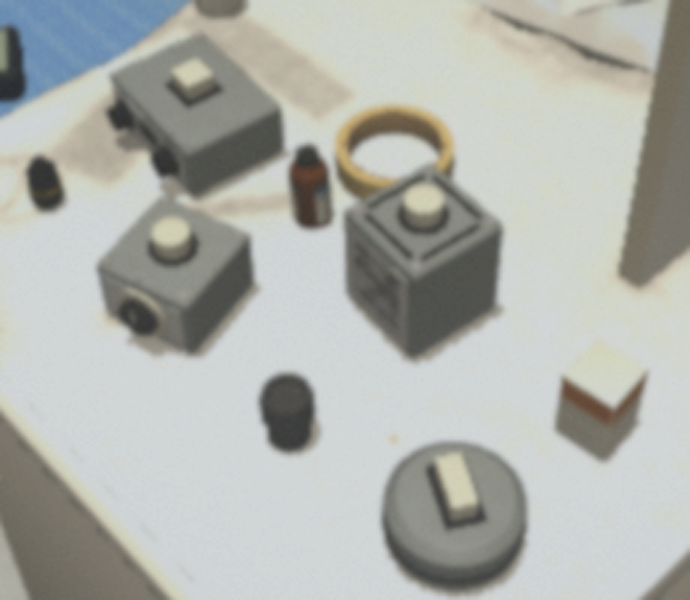

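The units are identified: the lamp has vents and slots, the stage two knobs, the heater one dial, the camera hub is round. The stage and camera masks took in background, so I'll tighten those, check the route past the tall can, and compute the tool-axis shifts.

The rows are not in the units I measure in: shifts go in shares of 0.75 m and turns go in shares of 45 degrees. I convert before sending: -0.1 m is -0.1333, -0.05 m is -0.0667.

```bash
cat >> h.py <<'E'
def shift(s,P): return (s["tcp_rot"].T@(np.array(P)-s["position"])).round(4)
E
python3 - <<'E'
from h import *
from rig import bot, vision
T=dict(np.load("top.npz"));S=dict(np.load("scene.npz"))
for n,(x,y),z in(("stage",(238,182),.073),("camera",(426,233),.063),("lamp",(356,176),.113)):
    w=cv2.cvtColor(T["color"],cv2.COLOR_RGB2GRAY)[y-9:y+10,x-9:x+10]
    t=cv2.threshold(w,(int(w.max())+int(w[0:3].mean()))//2+5,255,0)[1]
    _,l,s,c=cv2.connectedComponentsWithStats(t);k=l[9,9];p=c[k]+[x-9,y-9]
    print(n,s[k],p,onz(T,p,z).round(4),"mm^2",s[k][4]*((.9438-z)/413*1e3)**2)
s=bot.read_state()
for z in(0,.1,.2):print("can",onz(T,(33,268),z).round(3),onz(T,(100,255),z).round(3))
v=S["view"]@np.r_[s["position"],1];q=S["K"]@[v[0],-v[1],-v[2]];print("tcp px",q[:2]/q[2])
print(shift(s,s["position"]+[0,0,.1]),shift(s,[.584,-.0707,.32]),shift(s,[.584,-.0707,.145]))
E
```

```text
stage [  2   3  12  12 117] [236.72649573 181.54700855] [0.5765 0.181  0.073 ] mm^2 520.1428095374893
camera [  1   3  17  13 115] [425.93913043 233.17391304] [ 0.467  -0.2198  0.063 ] mm^2 523.0610110864226
lamp [  4   3  12  12 109] [356.11926606 175.73394495] [ 0.5839 -0.071   0.113 ] mm^2 441.08203577437865
can [0.383 0.674 0.   ] [0.414 0.516 0.   ]
can [0.395 0.599 0.1  ] [0.422 0.458 0.1  ]
can [0.407 0.524 0.2  ] [0.431 0.4   0.2  ]
tcp px [17.53947751 88.17168516]
[ 0.     -0.0002 -0.1   ] [-0.5716 -0.4851 -0.0976] [-0.5717 -0.4848  0.0774]
```

>>> creep_tool([
  [[0,0,-0.0667],[0,0,0],0],
  [[0,0,-0.1333],[0,0,0],0],
  [[0,0,-0.1333],[0,0,0],0],
])

```text
time_s: 0.4
position: [0.222, 0.5887, 0.3304]
tcp_rot: [[-0.936, 0.352, 0.008], [0.352, 0.936, 0.013], [-0.003, 0.015, -1.0]]
force: [0.9, 0.3, 0.1]
opening: 0.81
grasp_force: 0.0
```

In the tool's units: -0.5715 m is -0.762, -0.4856 m is -0.6475.

>>> creep_tool([
  [[-0.02,-0.0173,0],[0,0,0],0],
  [[-0.056,-0.048,0],[0,0,0],0],
  [[-0.1067,-0.0907,0],[0,0,0],0],
  [[-0.1573,-0.1333,0],[0,0,0],0],
  [[-0.208,-0.176,0],[0,0,0],0],
  [[-0.2587,-0.2187,0],[0,0,0],0],
  [[-0.3093,-0.2627,0],[0,0,0],0],
  [[-0.36,-0.3053,0],[0,0,0],0],
  [[-0.4107,-0.348,0],[0,0,0],0],
  [[-0.4613,-0.392,0],[0,0,0],0],
  [[-0.512,-0.4347,0],[0,0,0],0],
  [[-0.5627,-0.4773,0.0267],[0,0,0],0],
  [[-0.6133,-0.5213,0.0533],[0,0,0],0],
  [[-0.664,-0.564,0.08],[0,0,0],0],
  [[-0.7067,-0.6,0.1067],[0,0,0],0],
  [[-0.74,-0.628,0.1333],[0,0,0],0],
  [[-0.762,-0.6475,0.16],[0,0,0],0],
  [[-0.762,-0.6475,0.1867],[0,0,0],0],
  [[-0.762,-0.6475,0.2133],[0,0,0],0],
  [[-0.762,-0.6475,0.2133],[0,0,0],0],
])

```text
time_s: 2.4
position: [0.5812, -0.0703, 0.159]
tcp_rot: [[-0.936, 0.353, -0.008], [0.353, 0.936, 0.002], [0.008, -0.0, -1.0]]
force: [-0.4, -0.6, 0.1]
opening: 0.003
grasp_force: 0.0
```

```bash
python3 - <<'E'
from h import *
from rig import bot, vision
import time
c=vision.capture("top");cv2.imwrite("pics/t2.png",c["color"][130:290,200:460,::-1])
c=vision.capture("wrist");cv2.imwrite("pics/w2.png",c["color"][...,::-1])
s=bot.read_state();print(s["time_s"],s["position"],s["tcp_rot"],s["force"],shift(s,[.5839,-.0708,.101]))
E
```

```text
2.5 [ 0.58355509 -0.070582    0.16210425] [[-9.35988177e-01  3.52028652e-01 -1.40015534e-03]
 [ 3.52028366e-01  9.35989222e-01  4.54454611e-04]
 [ 1.47051135e-03 -6.75302532e-05 -9.99998917e-01]] [ 0.25464537  0.08632543 -0.37763978] [-0.0005 -0.0001  0.0611]
```

View pics/w2.png

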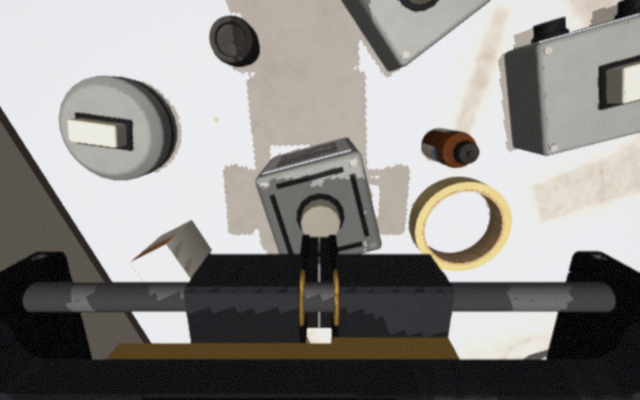

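The wrist view shows the shut fingertips (320,240) just above the lamp cap (320,215), consistent with being over it. Pressing slowly.

In the tool's units: 0.062 m is 0.0827, 0.055 m is 0.0733.

>>> creep_tool([
  [[0,0,0.02],[0,0,0],0],
  [[0,0,0.04],[0,0,0],0],
  [[0,0,0.056],[0,0,0],0],
  [[0,0,0.0613],[0,0,0],0],
  [[0,0,0.0653],[0,0,0],0],
  [[0,0,0.0693],[0,0,0],0],
  [[0,0,0.0733],[0,0,0],0],
  [[0,0,0.0773],[0,0,0],0],
  [[0,0,0.08],[0,0,0],0],
  [[0,0,0.0827],[0,0,0],0],
  [[0,0,0.0827],[0,0,0],0],
  [[0,0,0.0827],[0,0,0],0],
])

```text
time_s: 3.7
position: [0.5845, -0.0708, 0.1018]
tcp_rot: [[-0.936, 0.352, 0.001], [0.352, 0.936, -0.0], [-0.001, 0.0, -1.0]]
force: [-1.3, 0.8, 8.9]
opening: 0.005
grasp_force: 4.4
```

8.9 N, well above the 3 N friction and with the buffer compressed, so the lamp button is on its stop. Lifting and moving to the stage.

In the tool's units: 0.2324 m is 0.3099, 0.19 m is 0.2533.

>>> creep_tool([
  [[0,0,0],[0,0,0],0],
  [[0,0,-0.0267],[0,0,0],0],
  [[0,0,-0.0667],[0,0,0],0],
  [[0.0133,0.032,-0.0933],[0,0,0],0],
  [[0.0347,0.084,-0.1067],[0,0,0],0],
  [[0.0587,0.1427,-0.1067],[0,0,0],0],
  [[0.0827,0.2013,-0.1067],[0,0,0],0],
  [[0.104,0.2533,-0.0933],[0,0,0],0],
  [[0.12,0.292,-0.0667],[0,0,0],0],
  [[0.1275,0.3099,-0.04],[0,0,0],0],
  [[0.1275,0.3099,-0.0133],[0,0,0],0],
  [[0.1275,0.3099,0],[0,0,0],0],
  [[0.1275,0.3099,0],[0,0,0],0],
])

```text
time_s: 5.0
position: [0.5751, 0.1801, 0.0988]
tcp_rot: [[-0.936, 0.352, -0.004], [0.352, 0.936, -0.001], [0.003, -0.002, -1.0]]
force: [0.2, -0.4, 0.5]
opening: 0.003
grasp_force: 0.0
```

```bash
python3 - <<'E'
from h import *
from rig import bot, vision
c=vision.capture("scene");cv2.imwrite("pics/s3.png",cv2.resize(c["color"][130:330,200:430,::-1],None,fx=3,fy=3))
s=bot.read_state();print(s["time_s"],s["position"],s["force"],shift(s,[.5763,.1803,.061]))
E
```

```text
5.05 [0.57608262 0.17995764 0.09996564] [-0.08220712 -0.11196182  0.10830873] [-0.0001  0.0004  0.039 ]
```

View pics/s3.png

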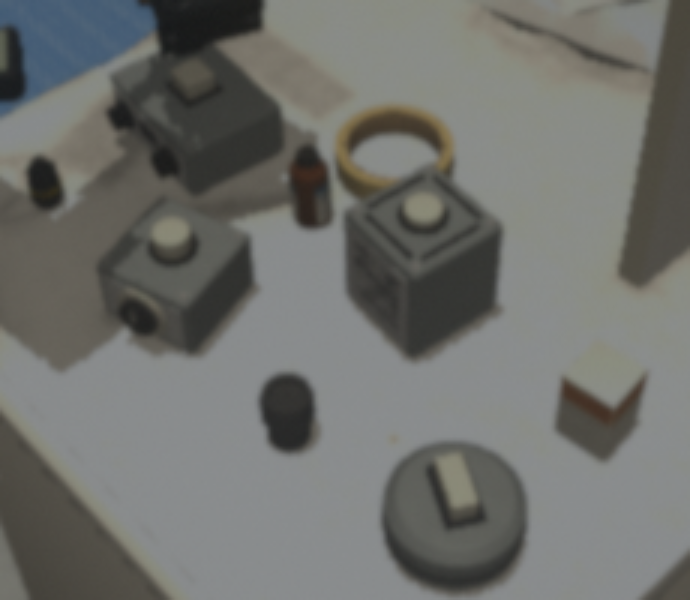

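The lamp cap (424,210) now sits visibly lower, nothing else has moved, and the gripper is over the stage cap (192,78). Pressing.

In the tool's units: 0.04 m is 0.0533, 0.039 m is 0.052.

>>> creep_tool([
  [[0,0,0.016],[0,0,0],0],
  [[0,0,0.028],[0,0,0],0],
  [[0,0,0.0333],[0,0,0],0],
  [[0,0,0.0373],[0,0,0],0],
  [[0,0,0.0413],[0,0,0],0],
  [[0,0,0.0453],[0,0,0],0],
  [[0,0,0.0493],[0,0,0],0],
  [[0,0,0.052],[0,0,0],0],
  [[0,0,0.0533],[0,0,0],0],
  [[0,0,0.0533],[0,0,0],0],
  [[0,0,0.0533],[0,0,0],0],
])

```text
time_s: 6.15
position: [0.5762, 0.1802, 0.0616]
tcp_rot: [[-0.936, 0.352, 0.0], [0.352, 0.936, -0.0], [-0.0, -0.0, -1.0]]
force: [-2.7, -1.6, 9.2]
opening: 0.005
grasp_force: 4.6
```

9.2 N, so the stage button is on its stop. Lifting high over the lamp and heater to the camera hub.

In the tool's units: -0.4128 m is -0.5504, -0.12 m is -0.16.

>>> creep_tool([
  [[0,0,0],[0,0,0],0],
  [[0,0,-0.0267],[0,0,0],0],
  [[0,0,-0.0667],[0,0,0],0],
  [[0,0,-0.12],[0,0,0],0],
  [[-0.0027,-0.0267,-0.16],[0,0,0],0],
  [[-0.0067,-0.0733,-0.1733],[0,0,0],0],
  [[-0.012,-0.1333,-0.1733],[0,0,0],0],
  [[-0.0187,-0.196,-0.1733],[0,0,0],0],
  [[-0.024,-0.2587,-0.1733],[0,0,0],0],
  [[-0.0293,-0.3213,-0.1733],[0,0,0],0],
  [[-0.036,-0.384,-0.1733],[0,0,0],0],
  [[-0.0413,-0.4467,-0.1733],[0,0,0],0],
  [[-0.0467,-0.5,-0.16],[0,0,0],0],
  [[-0.05,-0.536,-0.1333],[0,0,0],0],
  [[-0.0511,-0.5504,-0.1067],[0,0,0],0],
  [[-0.0511,-0.5504,-0.08],[0,0,0],0],
  [[-0.0511,-0.5504,-0.0533],[0,0,0],0],
  [[-0.0511,-0.5504,-0.0387],[0,0,0],0],
  [[-0.0511,-0.5504,-0.0387],[0,0,0],0],
])

```text
time_s: 8.05
position: [0.4663, -0.2189, 0.0882]
tcp_rot: [[-0.936, 0.352, -0.002], [0.352, 0.936, 0.002], [0.002, 0.001, -1.0]]
force: [0.1, -0.1, -0.0]
opening: 0.003
grasp_force: 0.0
```

```bash
python3 - <<'E'
from h import *
from rig import bot, vision
c=vision.capture("scene");cv2.imwrite("pics/s4.png",cv2.resize(c["color"][130:330,200:430,::-1],None,fx=3,fy=3))
s=bot.read_state();print(s["time_s"],s["position"],s["force"],shift(s,[.4668,-.2196,.051]))
E
```

```text
8.1 [ 0.46688435 -0.21920544  0.08912648] [-0.01956035 -1.01003835  0.14647124] [-0.0001 -0.0004  0.0381]
```

View pics/s4.png

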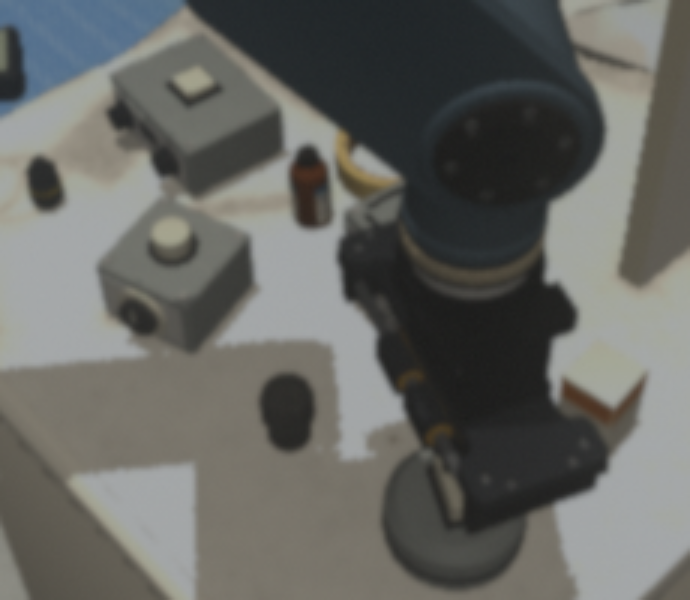

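The stage cap (193,85) is lower, nothing was disturbed, and the fingers (440,465) are over the drum's cap. Pressing.

In the tool's units: 0.039 m is 0.052, 0.038 m is 0.0507.

>>> creep_tool([
  [[0,0,0.016],[0,0,0],0],
  [[0,0,0.028],[0,0,0],0],
  [[0,0,0.032],[0,0,0],0],
  [[0,0,0.036],[0,0,0],0],
  [[0,0,0.04],[0,0,0],0],
  [[0,0,0.044],[0,0,0],0],
  [[0,0,0.048],[0,0,0],0],
  [[0,0,0.0507],[0,0,0],0],
  [[0,0,0.052],[0,0,0],0],
  [[0,0,0.052],[0,0,0],0],
  [[0,0,0.052],[0,0,0],0],
  [[0,0,0.052],[0,0,0],0],
])

```text
time_s: 9.3
position: [0.4667, -0.2193, 0.0514]
tcp_rot: [[-0.936, 0.352, 0.0], [0.352, 0.936, -0.0], [-0.0, 0.0, -1.0]]
force: [-1.9, 1.8, 10.0]
opening: 0.005
grasp_force: 4.8
```

In the tool's units: -0.25 m is -0.3333, -0.24 m is -0.32.

>>> creep_tool([
  [[0,0,0],[0,0,0],0],
  [[0,0,-0.0267],[0,0,0],0],
  [[0,0,-0.0667],[0,0,0],0],
  [[0,0,-0.12],[0,0,0],0],
  [[0,0,-0.1733],[0,0,0],0],
  [[0,0,-0.2267],[0,0,0],0],
  [[0,0,-0.28],[0,0,0],0],
  [[0,0,-0.32],[0,0,0],0],
  [[0,0,-0.3333],[0,0,0],0],
  [[0,0,-0.3333],[0,0,0],0],
  [[0,0,-0.3333],[0,0,0],0],
])

```text
time_s: 10.4
position: [0.466, -0.2189, 0.299]
tcp_rot: [[-0.936, 0.352, -0.002], [0.352, 0.936, 0.002], [0.003, 0.001, -1.0]]
force: [-0.4, 0.4, 0.8]
opening: 0.005
grasp_force: 0.0
```

```bash
python3 - <<'E'
from h import *
from rig import bot, vision
c=vision.capture("scene");cv2.imwrite("pics/s5.png",cv2.resize(c["color"][130:330,200:430,::-1],None,fx=3,fy=3))
s=bot.read_state();print(s["time_s"],s["position"],s["force"])
E
```

```text
10.45 [ 0.46582771 -0.21875718  0.29850113] [-0.14929347 -0.15690783 -0.35362214]
```

View pics/s5.png

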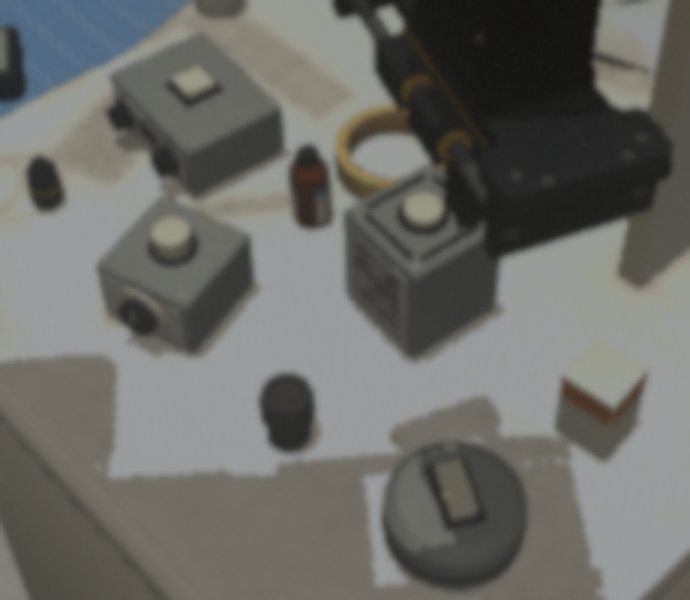

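All three caps are down: stage (193,85), lamp (424,210), camera (457,490). The heater cap (172,238) is still up and nothing has moved. Handing in.

```bash
python3 -c "
from rig import bot, vision
print(bot.hand_in())"
```

```text
the job is handed in; nothing more can be done
None
```

I pressed the lamp, stage and camera buttons fully down in that order, left the heater off with nothing visibly disturbed, and handed the job in; no verdict was returned.

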